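Load the pan carrier into the bench tester and clamp it

ROBOT

A 6-joint arm with a two-finger parallel gripper is mounted at the origin on the work surface. World frame = base frame: x ahead of the robot, y to its left, z up, the work surface at z = 0. Lengths are in mm, angles in degrees, forces in N, time in s.
With the tool pointing down it reaches from about 375 to 975 mm from the base axis. Payload 3.8 kg.
Tool frame: the origin (TCP) lies between the finger pads; the fingertips stand 25 mm ahead of it and the grasp point (between the pads) lies 6 mm ahead of it; z points along the fingers, y is the line along which they close (so a half turn about z gives the same grasp; the last joint's range is limited). The gripper opens to 85 mm and grips with 20 to 120 N. Pads are 22 mm wide; open, the fingers measure 114 mm over their backs; the gripper's body (76 mm by 85 mm) begins 54 mm behind the grasp point. The pads swing forward as they close: fully open they stand 13 mm farther back than shut.
Start: joints at [64.979, 15.12, 91.902, -0, 72.978, -2.114], TCP at [262.73, 621.764, 256.28] pointing down, gripper open.
Joint ranges: [-150.88, 150.88], [-54.13, 125.18], [17.81, 147.31], [-75.09, 255.09], [0, 152.58], [-146.25, 146.25]. Speed limits (degrees/s): [147.25, 147.25, 180, 180, 180, 180].

INTERFACE

Orientations are given as [roll, pitch, yaw] about the fixed x, y, z axes, in that order (R = Rz(yaw) Ry(pitch) Rx(roll)).
In Python, from workcell import read_state, get_image, calibration, job_done gives the robot as it stands.
- The arm moves only by the tool drive_tool, never from a script. Its argument "steps" is one flat list of numbers, 7 for each row, row after row: the closure, from 0 (fully open) to 1 (shut), then the shift along the tool's x, y, z normalised to -1 to 1, where 1 is 0.15 m, then the turn, a rotation vector about the tool's x, y, z normalised to -1 to 1, where 1 is pi rad. In form: [jaw, tx, ty, tz, rx, ry, rz, jaw, tx, ty, tz, rx, ry, rz, ...]. A call has exactly 5 rows; each row is the pose to reach, as a shift and turn from the pose commanded when the call began, along the tool's axes at that moment, turning the shorter way round; what a row does not reach only later rows make up. A row lasts 1/8 s, in which the tool goes at most 62.5 mm and 10.7 degrees, less where a joint would pass 70% of its speed; a pose out of reach is approached as far as the arm can. A call with a number of a shift or a turn outside -1 to 1 is refused whole. A call with a gripper value outside its range is refused whole. The fingers move at their own pace and stop on an object; the grip force is fixed at half the most. Time passes only in rows, so rows that repeat a pose let the fingers close, or fill a call up. It gives the time, the measured TCP pose, the force, the opening and the grip force at its end, in the units of the state.
- read_state(): the state, without advancing time (a new reading comes with each control period).
- get_image(name): name is "scene" or "top" or "wrist"; returns (picture, depth): 480x640x3 uint8, red, green, blue; 480x640 float32, mm along the optical axis (not along the pixel's ray), 0 where there is no reading.
- calibration(name): a dict with "fov_y" (degrees; the focal length in pixels is half the picture's height over the tangent of half this angle, whatever the lens; pixels are square), "cx", "cy" (the principal point, pixels), "R" (3x3) and "t" (3): a world point X has camera coordinates R X + t; the wrist camera has in their place "mount" (4x4, takes a point from camera to tool coordinates, whose origin is the TCP and whose axes are the flange's). Camera axes: x right, y down, z forward; pixel columns grow to the right and rows downward; lengths in mm; the calibration is good to about 2 mm. A picture is of the moment at which its call begins: read the wrist's pose just before it. calibration takes no time and is no camera call.
- job_done(): hands the job in; it is judged then, once.
The state is a dict: "clock": time; "joints": joint angles; "qd": joint speeds; "effort": joint torques, N m; "tool_pos": TCP position; "eef_rot": TCP orientation; "force": force on the tool from outside, world axes, zero at the start; "torque": the same for the moment, N m; "grip_width": opening from 0.0 (shut) to 1.0 (fully open); "finger_force": force on a finger pad.
Only numpy, scipy, OpenCV 4.12 (cv2) and the standard library are available. Lean on these libraries where they do the work, as an engineer would, in place of code of your own. Each camera call takes 0.05 s, during which the arm holds its last target. There are 200 camera calls.

TASK

Draw the carrier with the rectangular pan out of the filling dock and set it down flat on the bench, because its handle only comes free there. Then take it by the handle, slide the pan fully home into the mouth of the white tester, and afterwards turn the tester's ball knob clockwise to its stop to clamp it. Leave the round-pan carrier and everything else on the bench where they are.

Things in the scene. Friction and masses are not known exactly. Their poses are not given: they have to be found in the camera images.
- carrier: Rectangular-pan carrier, loose, about 0.22 kg: open steel pan 80 long (x), 52 wide (y), 26 high, walls 3, with a bar handle behind it. Origin: centre of the pan's underside; +x from handle to nose, z up. Stands flat by itself. Starts flat on the bench, pan outside the dock, handle wholly inside one of the two sleeves (either), +x along the dock's +x, origin about 50 out from the dock's face.
- handle_grip (a point): Point on the carrier's handle to load it by: 125 behind the carrier's origin, 18 above the pan's underside, axes as the carrier's. The handle is a straight bar 14 wide, 16 high, from 10 to 26 above the pan's underside, running from x = -40 to -150 of the carrier, black over most of its length.
- round_carrier: A second carrier in the dock's other sleeve (which sleeve is which varies): the same handle (x = -40 to -150) but a round pan 52 across and 26 high. Origin and axes alike. Not to be disturbed.
- dock: Filling dock, fixed grey steel block 125 deep, 190 wide, 44 high, with two covered sleeves at y = +47.5 and -47.5, each 24 wide, 36 high, 120 deep, open only at the mouth face, without a floor. Origin: at bench level, middle of the mouth face; +x straight out of the sleeves, z up. Drawing a carrier 100 straight out frees its handle. The bench between dock and tester is clear.
- tester: White bench tester, fixed, 280 deep, 260 wide, 120 high, its low letterbox mouth facing roughly the dock. Mouth 60 wide, 34 high (30 to 64 above the bench), 86 deep to a solid stop; a sill 80 wide, level with the mouth's floor, sticks out 30 in front. Origin: at bench level under the middle of the mouth's face; +x points into the mouth, z up.
- home (a point): Where the carrier's origin is when fully home (pan's nose against the stop): in the tester's frame x = 46, y = 0, z = 30 (the mouth's floor), carrier's +x along the tester's +x. The handle then sticks out of the mouth.
- knob_ball (a point): Centre of the smooth black ball knob, 40 in diameter, on a vertical stem 18 thick above a flat steel collar 64 across, on top of the tester: 65 in from its front face, 166 above the bench, 38 above the collar's top. The ball slips unless gripped across its widest part.
- clamp_knob (a joint): Turn of the ball knob in rad, growing clockwise seen from above; 0 is unclamped (the black line on the collar then points to the tester's front), 1.5 is the clamped stop. It starts between 0 and 0.3; it is stiff (about 0.12 N m) and stays where it is left.
- pitcher: Steel pitcher, 84 across, 110 high, with a handle; bystander. Origin: centre of its underside.
- dish: Small steel dish, 70 across, 22 high; bystander. Origin: centre of its underside.
- spatula: Spatula, 190 long, lying beyond the clear area; bystander. Origin: middle of its underside.
- beaker: White plastic beaker, 64 across, 75 high; bystander. Origin: centre of its underside.
- bottle: Clear capped bottle, 60 across, 150 high; bystander. Origin: centre of its underside.
Mind the look-alikes: they are no part of the job. Leave any blue or yellow look-alike of the carrier alone.

How it is judged:
By the outcome, as a careful person would: the job done as asked, in the order asked, and still so for the second after the job is handed in, with the robot touching nothing.
It also fails if it takes over 64 s, if anything falls off the work surface, if the arm or the gripper's body presses on something with over 40 N, if the wrist force passes 120 N, or if a joint passes its speed limit or range.

## Working session

There is one attempt and no reset: what is moved stays moved. The work goes in short steps, Python scripts to look and compute and a tool call to move; the robot and the scene stay as the last step left them, time stands still between calls to the robot, and variables do not carry over. Pictures are saved under pics/ and viewed, at most 10 in all, crops included, and the job is handed in when it is done.

Besides the shell and the picture viewer there is one more tool, called after "Request:" as a command line: name --argument value ..., lists and objects as JSON in quotes. drive_tool: Moves the arm, as the interface text tells. Its arguments: {"type":"object","properties":{"steps":{"type":"array","items":{"type":"number","minimum":-1,"maximum":1}}},"required":["steps"]}

```bash
mkdir -p pics
cat > h.py <<'E'
import numpy as np,cv2
from workcell import *
from scipy.spatial.transform import Rotation as Ro
def K(c): 
    f=240/np.tan(np.radians(c["fov_y"])/2); return f,c["cx"],c["cy"]
def cam(name,st=None):
    c=calibration(name); f,cx,cy=K(c)
    if "mount" in c:
        M=np.array(c["mount"]); T=np.eye(4); T[:3,:3]=Ro.from_euler('xyz',st["eef_rot"],degrees=True).as_matrix(); T[:3,3]=st["tool_pos"]
        W=T@M; return f,cx,cy,W[:3,:3],W[:3,3]
    R=np.array(c["R"]);t=np.array(c["t"]); return f,cx,cy,R.T,-R.T@t
def cloud(cm,d):
    f,cx,cy,R,o=cm; v,u=np.mgrid[:480,:640]
    P=np.stack([(u-cx)/f*d,(v-cy)/f*d,d],-1)@R.T+o
    P[d<=0]=np.nan; return P
def onplane(cm,uv,z):
    f,cx,cy,R,o=cm; uv=np.atleast_2d(uv).astype(float)
    r=np.c_[(uv[:,0]-cx)/f,(uv[:,1]-cy)/f,np.ones(len(uv))]@R.T
    return o+r*((z-o[2])/r[:,2])[:,None]
E
python3 - <<'E'
from h import *
for n in("scene","top"):
    p,d=get_image(n); cv2.imwrite(f"pics/{n}0.png",p[:,:,::-1]); np.save(n+"d.npy",d)
    cm=cam(n); print(n,calibration(n).get('fov_y'),cm[4].round(),[k for k in calibration(n)])
s=read_state(); print(s)
print(calibration("wrist"))
E
```

```text
scene 49.61067738536372 [ 1109. -1075.  1127.] ['fov_y', 'cx', 'cy', 'R', 't']
top 44.40859594516551 [ 409. -139. 1472.] ['fov_y', 'cx', 'cy', 'R', 't']
{'clock': 0.1, 'joints': array([ 6.49790801e+01,  1.51651884e+01,  9.19748378e+01, -3.69788535e-04,
        7.29787129e+01, -2.11310600e+00]), 'qd': array([ 0.00704869, -0.09829638, -0.21807178, -0.03467534,  0.03751205,
       -0.0367989 ]), 'effort': array([ 9.75652874e-04, -5.16703963e+01, -3.68592918e+01,  8.67372751e-05,
        6.21595042e-03,  2.44041655e-05]), 'tool_pos': array([262.46945061, 621.19903017, 255.06913994]), 'eef_rot': array([-1.79881329e+02, -4.02505345e-03,  1.57092291e+02]), 'force': array([ 0.04928603, -1.24445536, -0.17386174]), 'torque': array([-0.0050893 , -0.00242194, -0.11790015]), 'finger_force': 0.0, 'grip_width': 0.9979698649246169}
{'fov_y': 62.18608533445062, 'cx': 322.5558811637946, 'cy': 234.67783743555714, 'mount': array([[-9.49479490e-04, -9.54774734e-01, -2.97328615e-01,
         7.65420509e+01],
       [ 9.99999460e-01, -7.81208823e-04, -6.84766014e-04,
         9.16540465e-01],
       [ 4.21521551e-04, -2.97329105e-01,  9.54774961e-01,
        -1.16887006e+02],
       [ 0.00000000e+00,  0.00000000e+00,  0.00000000e+00,
         1.00000000e+00]])}
```

View pics/top0.png

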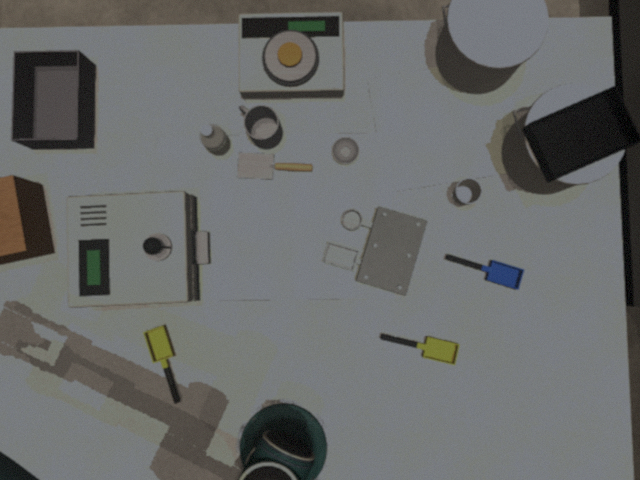

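View pics/scene0.png

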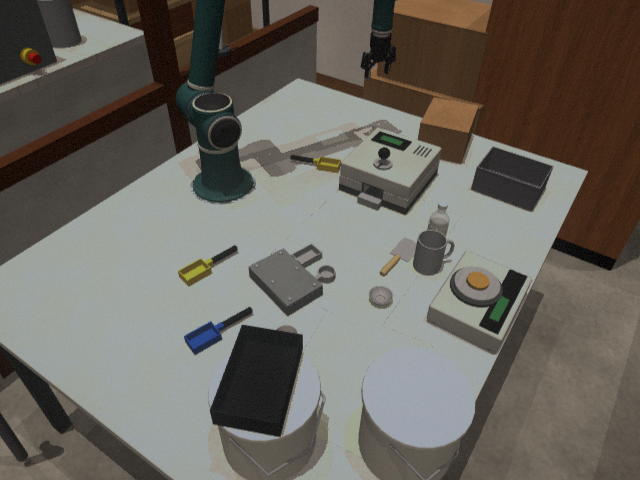

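The top picture shows the dock at (392,250) with its mouth facing left, and the tester at (135,248) with its sill at (203,247) and its ball knob at (152,246).

Candidates for the carrier in the top picture:
- steel rectangular pan at (340,256) in the dock
- round pan at (351,220) in the dock
- blue look-alike at (503,274)
- yellow look-alikes at (440,349) and (160,343)

The steel rectangular pan at (340,256) fits the description, because it is uncoloured and its handle is inside a dock sleeve. I'll confirm it in a crop while measuring.

Run:
```python
from h import *
p=cv2.imread("pics/top0.png"); d=np.load("topd.npy"); cm=cam("top"); P=cloud(cm,d)
cv2.imwrite("pics/crop.png",cv2.resize(p[195:305,300:440],None,fx=5,fy=5,interpolation=cv2.INTER_CUBIC))
def rect(name,win,lo,hi):
    u0,u1,v0,v1=win; Q=P[v0:v1,u0:u1].reshape(-1,3); Q=Q[(Q[:,2]>lo)&(Q[:,2]<hi)]
    r=cv2.minAreaRect(Q[:,:2].astype(np.float32)); print(name,len(Q),np.median(Q[:,2]).round(1),np.round(r[0],1),np.round(r[1],1),round(r[2],2)); print(cv2.boxPoints(r).round(1).tolist())
b=P[300:320,250:350,2]; print("bench z",np.nanmedian(b))
rect("dock",(345,440,195,305),38,50)
rect("pan",(315,362,235,280),8,32)
rect("round",(335,372,205,235),8,32)
rect("tester",(60,205,185,310),112,125)
rect("sill",(192,216,222,272),24,36)
rect("ball",(135,175,230,262),160,200)
rect("collar",(135,180,230,266),122,134)
```

```text
bench z -1.1555383580812304
dock 3715 42.8 [ 476.6 -269.8] [125.  190.1] 72.59
[[367.20001220703125, -301.0], [548.5999755859375, -357.8999938964844], [586.0, -238.60000610351562], [404.6000061035156, -181.6999969482422]]
pan 190 23.6 [ 467.8 -153.1] [102.1  73.5] 65.79
[[413.29998779296875, -184.60000610351562], [480.29998779296875, -214.6999969482422], [522.2000122070312, -121.5999984741211], [455.20001220703125, -91.4000015258789]]
round 169 23.6 [ 546.7 -185.1] [76.8 66.1] 28.02
[[497.3999938964844, -174.0], [528.4000244140625, -232.3000030517578], [596.0999755859375, -196.1999969482422], [565.0999755859375, -137.89999389648438]]
tester 12161 119.2 [485.4 351.2] [259.8 281.4] 2.07
[[350.5, 487.20001220703125], [360.70001220703125, 205.89999389648438], [620.2999877929688, 215.3000030517578], [610.0999755859375, 496.6000061035156]]
sill 450 28.8 [493.6 200. ] [120.9  38.4] 2.16
[[432.5, 216.89999389648438], [433.8999938964844, 178.60000610351562], [554.7000122070312, 183.10000610351562], [553.2999877929688, 221.5]]
ball 259 178.7 [487.5 275.9] [37.4 37.9] 51.55
[[461.0, 273.0], [490.70001220703125, 249.39999389648438], [514.0, 278.70001220703125], [484.29998779296875, 302.29998779296875]]
collar 462 126.1 [486.7 279.6] [103.4  81.1] 89.28
[[445.5, 228.5], [526.5999755859375, 227.39999389648438], [527.9000244140625, 330.79998779296875], [446.79998779296875, 331.79998779296875]]
```

View pics/crop.png

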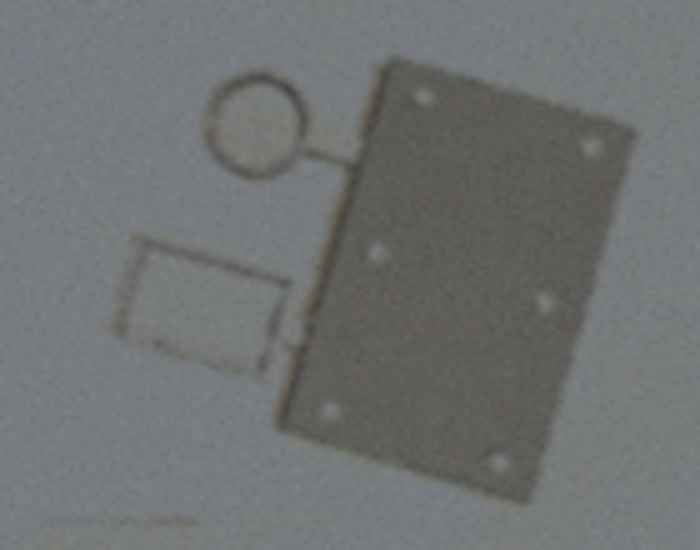

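The crop confirms it: an uncoloured rectangular pan at about (204,307) in the crop, beside the dock's left-hand sleeve. The round pan is at (256,125). I'll head over the pan.

Request:
drive_tool --steps '[0.2,-0.77,-1,0,0,0,0.25,0.2,-0.77,-1,0,0,0,0.25,0.2,-0.77,-1,0,0,0,0.25,0.2,-0.77,-1,0,0,0,0.25,0.2,-0.77,-1,0,0,0,0.25]'

```text
clock: 0.72
tool_pos: [310.9, 437.8, 256.1]
eef_rot: [-180.0, 0.0, 112.0]
force: [-0.1, -0.3, -1.4]
grip_width: 0.802
finger_force: 0.0
```

```bash
cat >> h.py <<'E'
def plan(xyz,yaw,pitch=0):
    """delta in tool axes, normalised, from measured pose to a tool-down target"""
    s=read_state(); A=Ro.from_euler('xyz',s["eef_rot"],degrees=True); B=Ro.from_euler('xyz',[180,pitch,yaw],degrees=True)
    t=A.inv().apply(np.array(xyz)-s["tool_pos"])/150; r=(A.inv()*B).as_rotvec()/np.pi
    print(s["clock"],s["tool_pos"].round(1),s["eef_rot"].round(1),"t",t.round(3),"r",r.round(3))
E
python3 -c "
from h import *
plan((465,-148,200),72.6)"
```

```text
0.725 [310.9 437.8 256.1] [-180.    0.  112.] t [-4.006 -0.512  0.374] r [-0.     0.     0.219]
```

Request:
drive_tool --steps '[0.2,-1,0,0,0,0,0.219,0.2,-1,0,0,0,0,0.219,0.2,-1,0,0,0,0,0.219,0.2,-1,0,0,0,0,0.219,0.2,-1,0,0,0,0,0.219]'

```text
clock: 1.35
tool_pos: [367.3, 300.0, 256.2]
eef_rot: [-180.0, -0.0, 72.9]
force: [0.5, 0.7, 0.7]
grip_width: 0.8
finger_force: 0.0
```

Request:
drive_tool --steps '[0.2,-0.88,0.5,0,0,0,0,0.2,-0.88,0.5,0,0,0,0,0.2,-0.88,0.5,0,0,0,0,0.2,-0.88,0.5,0,0,0,0,0.2,-0.88,0.5,0,0,0,0]'

```text
clock: 1.98
tool_pos: [399.5, 152.3, 256.3]
eef_rot: [-180.0, -0.0, 72.8]
force: [0.2, -0.3, 0.2]
grip_width: 0.801
finger_force: 0.0
```

Request:
drive_tool --steps '[0.2,-1,0.5,0,0,0,0,0.2,-1,0.5,0,0,0,0,0.2,-1,0.5,0,0,0,0,0.2,-1,0.5,0,0,0,0,0.2,-1,0.5,0,0,0,0]'

```text
clock: 2.6
tool_pos: [426.5, -12.9, 256.1]
eef_rot: [-180.0, -0.0, 72.8]
force: [-0.6, -0.3, -0.1]
grip_width: 0.798
finger_force: 0.0
```

Request:
drive_tool --steps '[0.2,-1,0.5,0.4,0,0,0,0.2,-1,0.5,0.4,0,0,0,0.2,-1,0.5,0.4,0,0,0,0.2,-1,0.5,0.4,0,0,0,0.2,-1,0.5,0.4,0,0,0]'

```text
clock: 3.22
tool_pos: [453.6, -178.0, 196.2]
eef_rot: [-179.9, -0.1, 72.8]
force: [-0.5, -0.6, 0.6]
grip_width: 0.803
finger_force: 0.0
```

Run:
```python
from h import *
plan((465,-148,120),72.6)
s=read_state(); p,d=get_image("wrist"); cv2.imwrite("pics/w1.png",p[:,:,::-1]); np.save("w1d.npy",d)
P=cloud(cam("wrist",s),d); m=(P[...,2]>16)&(P[...,2]<34)
n,l,st,c=cv2.connectedComponentsWithStats(m.astype(np.uint8))
for i in range(1,n):
    if st[i,4]>400:
        Q=P[l==i]; r=cv2.minAreaRect(Q[:,:2].astype(np.float32)); print(st[i],c[i].round(),Q[:,2].mean().round(1),r)
```

```text
3.225 [ 453.6 -178.   196.2] [-1.799e+02 -1.000e-01  7.280e+01] t [0.213 0.014 0.508] r [-0.    -0.     0.001]
[ 290  114   75  133 2291] [327. 182.] 24.5 ((463.726318359375, -153.54925537109375), (96.8375015258789, 52.11185836791992), 72.77490234375)
[ 420  135   75  112 2307] [456. 193.] 23.7 ((557.1968383789062, -188.59495544433594), (51.454383850097656, 81.37251281738281), 2.2783315181732178)
[342 237  96  10 707] [389. 241.] 25.1 ((495.7225341796875, -210.0523681640625), (4.821083068847656, 71.38287353515625), 75.75089263916016)
[128 345  23  28 408] [138. 357.] 23.5 ((266.79095458984375, -250.09451293945312), (21.41733169555664, 14.511846542358398), 79.78057861328125)
[130 443  25  37 456] [141. 460.] 22.6 ((221.92884826660156, -350.3578186035156), (53.51873779296875, 20.344600677490234), 47.24277877807617)
```

View pics/w1.png

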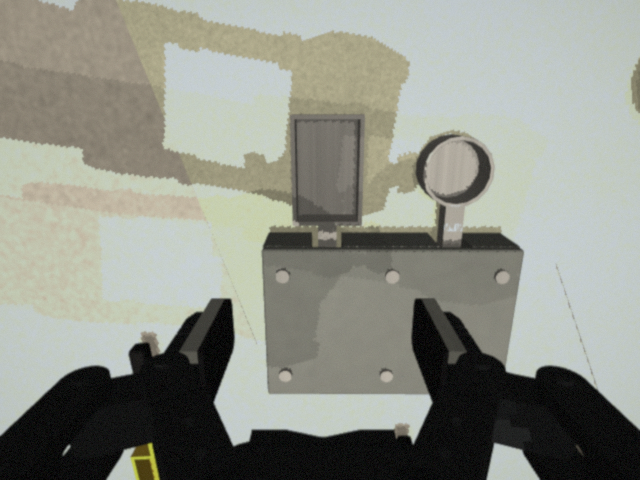

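The wrist picture shows the rectangular pan at (327,170) and the round one at (455,170), with clear space between them. The pan's origin is about (466,-146) with yaw 72.8. I'll descend and grip it across its width.

Request:
drive_tool --steps '[0.2,0.228,0.016,0.3,0,0,0,0.2,0.228,0.016,0.6,0,0,0,0.2,0.228,0.016,0.6,0,0,0,0.2,0.228,0.016,0.7,0,0,0,0.2,0.228,0.016,0.7,0,0,0]'

```text
clock: 3.9
tool_pos: [466.2, -147.8, 92.0]
eef_rot: [179.9, 0.0, 72.7]
force: [-1.6, -0.4, -0.2]
grip_width: 0.802
finger_force: 0.0
```

Request:
drive_tool --steps '[0.2,0,0,0.2,0,0,0,0.2,0,0,0.4,0,0,0,0.2,0,0,0.405,0,0,0,0.2,0,0,0.405,0,0,0,0.3,0,0,0.405,0,0,0]'

```text
clock: 4.53
tool_pos: [467.3, -148.5, 32.3]
eef_rot: [179.8, 0.0, 72.7]
force: [0.2, 0.0, -0.3]
grip_width: 0.7
finger_force: 0.0
```

Request:
drive_tool --steps '[0.7,0,0,0,0,0,0,0.7,0,0,0,0,0,0,0.7,0,0,0,0,0,0,0.7,0,0,0,0,0,0,0.7,0,0,0,0,0,0]'

```text
clock: 5.15
tool_pos: [467.4, -148.4, 32.4]
eef_rot: [179.8, 0.0, 72.7]
force: [-0.1, 0.3, 6.3]
grip_width: 0.596
finger_force: 64.3
```

Request:
drive_tool --steps '[0.7,0.1,0,-0.013,0,0,0,0.7,0.3,0,-0.013,0,0,0,0.7,0.5,0,-0.013,0,0,0,0.7,0.7,0,-0.013,0,0,0,0.7,0.9,0,-0.013,0,0,0]'

```text
clock: 5.78
tool_pos: [506.0, -17.3, 32.5]
eef_rot: [-180.0, 0.0, 72.7]
force: [-0.4, -1.1, -1.2]
grip_width: 0.594
finger_force: 63.4
```

```bash
python3 -c "
from h import *
plan((494,55,38),92.1)"
```

```text
5.775 [506.  -17.3  32.5] [-180.     0.    72.7] t [ 0.436 -0.22  -0.036] r [-0.    -0.    -0.108]
```

Request:
drive_tool --steps '[0.7,0.1,-0.05,-0.04,0,0,0,0.7,0.25,-0.12,-0.04,0,0,-0.04,0.7,0.436,-0.22,-0.04,0,0,-0.08,0.7,0.436,-0.22,-0.04,0,0,-0.108,0.7,0.436,-0.22,-0.04,0,0,-0.108]'

```text
clock: 6.4
tool_pos: [493.0, 53.8, 38.5]
eef_rot: [-180.0, 0.0, 92.1]
force: [-1.1, 0.7, -2.6]
grip_width: 0.591
finger_force: 63.3
```

Request:
drive_tool --steps '[0.7,0,0,0.02,0,0,0,0.7,0,0,0.037,0,0,0,0.7,0,0,0.044,0,0,0,0.7,0,0,0.048,0,0,0,0.7,0,0,0.048,0,0,0]'

```text
clock: 7.02
tool_pos: [493.8, 53.0, 32.5]
eef_rot: [-179.9, 0.0, 92.0]
force: [-5.1, -0.6, 10.9]
grip_width: 0.59
finger_force: 64.8
```

Request:
drive_tool --steps '[0.2,0,0,0,0,0,0,0.2,0,0,0,0,0,0,0.2,0,0,0,0,0,0,0.2,0,0,-0.3,0,0,0,0.2,0,0,-0.6,0,0,0]'

```text
clock: 7.65
tool_pos: [493.1, 53.2, 121.4]
eef_rot: [-179.9, 0.0, 92.1]
force: [1.1, 0.4, 0.3]
grip_width: 0.802
finger_force: 0.0
```

Request:
drive_tool --steps '[0.2,-0.4,0,-0.25,0,0,0,0.2,-0.8,0,-0.25,0,0,0,0.2,-0.8,0,-0.25,0,0,0,0.2,-0.8,0,-0.25,0,0,0,0.2,-0.8,0,-0.25,0,0,0]'

```text
clock: 8.28
tool_pos: [497.8, -65.4, 158.0]
eef_rot: [-179.9, -0.0, 92.2]
force: [0.3, 0.8, 0.0]
grip_width: 0.797
finger_force: 0.0
```

Run:
```python
from h import *
s=read_state(); p,d=get_image("wrist"); cv2.imwrite("pics/w2.png",p[:,:,::-1])
cm=cam("wrist",s); P=cloud(cm,d); m=(P[...,2]>16)&(P[...,2]<34)
n,l,st,c=cv2.connectedComponentsWithStats(m.astype(np.uint8))
for i in range(1,n):
    if st[i,4]>400:
        Q=P[l==i]; r=cv2.minAreaRect(Q[:,:2].astype(np.float32)); print(st[i],c[i].round(),Q[:,2].mean().round(1),r)
# tester mouth / sill
plan((498,-73,27),92)
```

```text
[ 278    0   93  273 5448] [324. 146.] 24.8 ((495.8892822265625, -10.510772705078125), (52.09772491455078, 165.90194702148438), 2.0274927616119385)
[ 592  114   48  143 2341] [619. 195.] 17.9 ((691.8699340820312, -30.111236572265625), (93.5984115600586, 15.797242164611816), 86.1756591796875)
[584 325  56  80 815] [612. 370.] 19.4 ((718.2296142578125, -164.87518310546875), (42.70556640625, 70.58654022216797), 16.17549705505371)
[ 358  339   69   91 2006] [386. 388.] 22.8 ((555.2772827148438, -188.64956665039062), (48.43313980102539, 82.49308013916016), 0.8732713460922241)
[ 264  393   93   39 1511] [310. 413.] 25.0 ((493.75115966796875, -209.8028564453125), (16.63096046447754, 72.85086059570312), 84.80359649658203)
8.325 [497.9 -65.3 158. ] [-179.9   -0.    92.2] t [-0.052  0.     0.874] r [-0.    -0.     0.001]
```

View pics/w2.png

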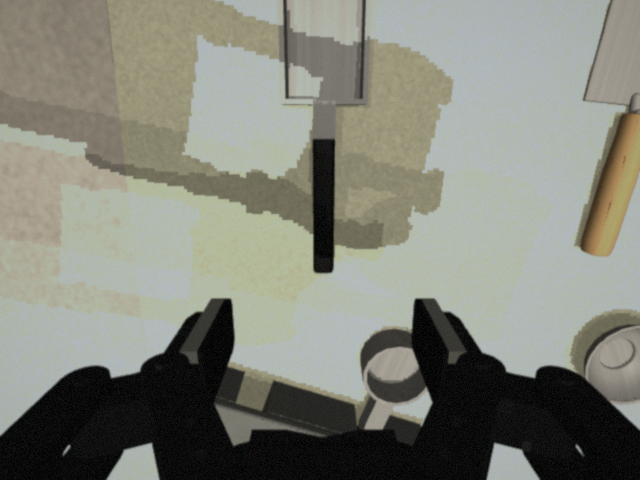

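The wrist picture shows the carrier flat on the bench and its handle free, with its end at (323,271). The round carrier is undisturbed at (390,365). Now I'll take the handle.

Request:
drive_tool --steps '[0.3,-0.02,0,0.3,0,0,0,0.3,-0.02,0,0.6,0,0,0,0.3,-0.02,0,0.8,0,0,0,0.3,-0.02,0,0.86,0,0,0,0.3,-0.02,0,0.86,0,0,0]'

```text
clock: 8.95
tool_pos: [498.3, -68.8, 29.5]
eef_rot: [-179.9, -0.0, 92.2]
force: [0.0, 0.1, -0.2]
grip_width: 0.7
finger_force: 0.0
```

Request:
drive_tool --steps '[1,0,0,0,0,0,0,1,0,0,0,0,0,0,1,0,0,0,0,0,0,1,0,0,0,0,0,0,1,0,0,0,0,0,0]'

```text
clock: 9.57
tool_pos: [499.2, -69.9, 30.5]
eef_rot: [179.9, 0.0, 92.1]
force: [0.4, -1.2, 4.5]
grip_width: 0.147
finger_force: 62.8
```

Request:
drive_tool --steps '[1,0,0,0,0,0,0,1,0,0,-0.05,0,0,0,1,0,0,-0.12,0,0,0,1,0,0,-0.227,0,0,0,1,0,0,-0.227,0,0,0]'

```text
clock: 10.2
tool_pos: [500.0, -69.8, 65.8]
eef_rot: [179.8, 0.0, 92.1]
force: [1.2, -0.7, -2.1]
grip_width: 0.148
finger_force: 62.0
```

Run:
```python
from h import *
s=read_state(); p,d=get_image("wrist"); cv2.imwrite("pics/w3.png",p[:,:,::-1]); np.save("w3d.npy",d)
P=cloud(cam("wrist",s),d); Q=P.reshape(-1,3); x,y,z=Q.T
pan=Q[(z>35)&(z<90)&(abs(x-495)<40)&(y>0)&(y<120)]
print(len(pan)); 
if len(pan): print(pan.min(0),pan.max(0)); print(cv2.minAreaRect(pan[:,:2].astype(np.float32))); A=np.c_[pan[:,1],pan[:,0],np.ones(len(pan))]
plan((498,-68,63),92)
```

```text
17329
[4.69701417e+02 3.70385723e-03 3.50002010e+01] [522.51624693  42.37549056  61.71508358]
((496.2294921875, 20.78495979309082), (52.50321960449219, 41.90835189819336), 1.8709731101989746)
10.25 [499.4 -69.8  65. ] [179.9   0.   92.1] t [ 0.012 -0.009  0.013] r [0.001 0.    0.001]
```

View pics/w3.png

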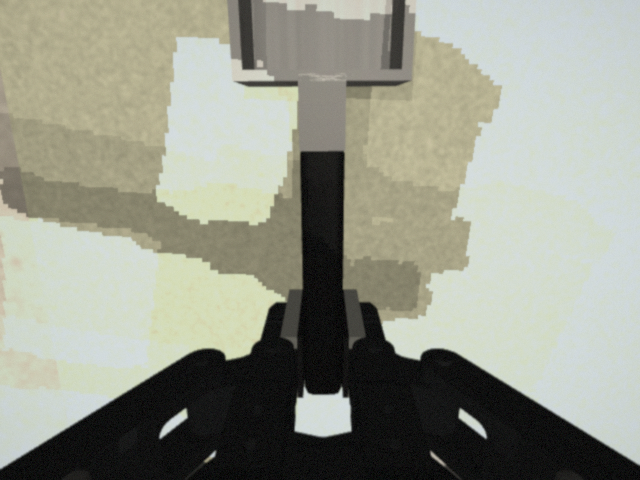

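The wrist picture shows the handle gripped straight between the pads at (322,340), with the pan ahead at (322,50). I'll check the droop and the mouth's position.

Run:
```python
from h import *
s=read_state(); d=np.load("w3d.npy"); P=cloud(cam("wrist",s),d); Q=P.reshape(-1,3)
for y in range(-60,45,8):
    k=Q[(abs(Q[:,1]-y)<4)&(abs(Q[:,0]-497)<32)&(Q[:,2]>45)&(Q[:,2]<75)]
    if len(k)>5: print(y,np.percentile(k[:,2],[50,90]).round(1),(k[:,0].min().round(1),k[:,0].max().round(1)))
# mouth from scene: dark opening; top-cam sill
d=np.load("topd.npy"); P=cloud(cam("top"),d); q=P[222:272,192:216].reshape(-1,3); q=q[(q[:,2]>25)&(q[:,2]<32)]
for y in (183,187,191,195,199): 
    k=q[abs(q[:,1]-y)<3]; print(y,len(k),k[:,0].min().round(1),k[:,0].max().round(1))
```

```text
-60 [59.4 70.5] (np.float64(479.0), np.float64(518.8))
-52 [58.7 59.5] (np.float64(491.3), np.float64(505.5))
-44 [58.6 59.4] (np.float64(491.2), np.float64(505.1))
-36 [58.5 59.5] (np.float64(491.1), np.float64(504.9))
-28 [58.5 59.3] (np.float64(490.5), np.float64(504.6))
-20 [58.4 59.3] (np.float64(490.4), np.float64(504.3))
-12 [58.4 59.3] (np.float64(489.8), np.float64(503.9))
-4 [58.4 59.2] (np.float64(489.5), np.float64(503.7))
4 [58.4 59.3] (np.float64(489.1), np.float64(503.4))
12 [58.3 59.2] (np.float64(469.8), np.float64(507.5))
20 [58.2 59.1] (np.float64(469.2), np.float64(521.9))
28 [57.7 58.9] (np.float64(469.1), np.float64(521.5))
36 [57.4 58.8] (np.float64(469.0), np.float64(521.2))
183 40 452.2 529.0
187 62 452.2 529.0
191 50 454.6 528.6
195 52 452.3 528.8
199 60 452.3 529.0
```

Request:
drive_tool --steps '[1,0.1,0.008,-0.013,0,0,0,1,0.25,0.008,-0.013,0,0,0,1,0.45,0.008,-0.013,0,0,0,1,0.6,0.008,-0.013,0,0,0,1,0.6,0.008,-0.013,0,0,0]'

```text
clock: 10.88
tool_pos: [495.5, 22.3, 65.2]
eef_rot: [-179.9, -0.0, 92.3]
force: [-0.3, 0.1, -1.5]
grip_width: 0.146
finger_force: 62.0
```

Run:
```python
from h import *
s=read_state(); p,d=get_image("wrist"); cv2.imwrite("pics/w4.png",p[:,:,::-1]); P=cloud(cam("wrist",s),d); Q=P.reshape(-1,3)
plan((495,20,66),92)
for y in range(100,240,8):
  for nm,lo,hi in(("pan",48,75),("sill",20,36),("top",110,130)):
    k=Q[(abs(Q[:,1]-y)<4)&(abs(Q[:,0]-493)<150)&(Q[:,2]>lo)&(Q[:,2]<hi)]
    if len(k)>20: print(y,nm,len(k),np.percentile(k[:,2],90).round(1),np.percentile(k[:,0],[1,99]).round(1))
```

```text
10.925 [495.7  21.4  65.3] [-179.9    0.    92.2] t [-0.009 -0.005 -0.005] r [-0.     0.     0.001]
100 pan 1355 59.6 [485.1 498.9]
108 pan 3125 59.5 [466. 517.]
108 sill 57 35.6 [466.  516.5]
116 pan 1024 59.3 [465.4 517.2]
116 sill 2207 35.9 [468.4 513.9]
124 pan 1057 59.3 [465. 517.]
124 sill 2643 35.9 [468.2 513.6]
132 pan 143 58.8 [467.6 516.6]
132 sill 2068 35.9 [468.  513.3]
```

View pics/w4.png

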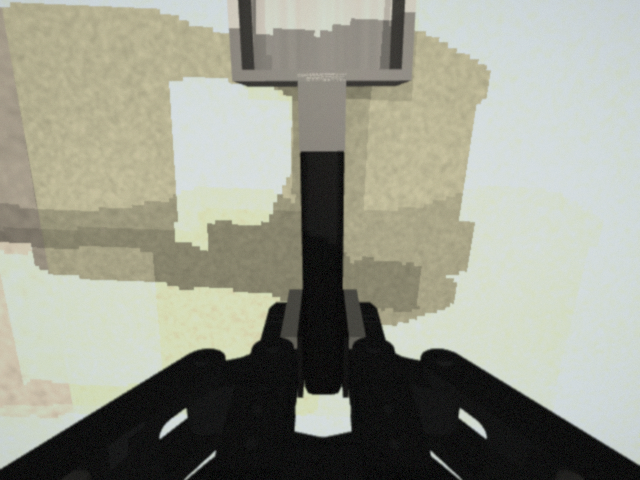

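The wrist picture shows the grip holding true; the mouth is out of view. I'll compare pan and sill in the top camera.

Run:
```python
from h import *
p,d=get_image("top"); cv2.imwrite("pics/top1.png",p[:,:,::-1]); P=cloud(cam("top"),d); Q=P.reshape(-1,3)
for y in range(96,216,6):
  for nm,lo,hi in(("pan",50,70),("sill",24,38)):
    k=Q[(abs(Q[:,1]-y)<4)&(abs(Q[:,0]-493)<60)&(Q[:,2]>lo)&(Q[:,2]<hi)]
    if len(k)>10: print(y,nm,len(k),np.percentile(k[:,2],50).round(1),k[:,0].min().round(1),k[:,0].max().round(1))
c=p[205:295,150:270,::-1]; cv2.imwrite("pics/top1c.png",cv2.resize(c,None,fx=6,fy=6,interpolation=cv2.INTER_CUBIC))
```

```text
168 pan 12 57.9 463.0 514.4
168 sill 39 34.1 469.0 510.9
174 pan 13 58.5 463.2 514.2
174 sill 50 35.2 469.0 510.9
180 pan 22 56.7 463.2 514.5
180 sill 59 33.8 452.2 528.4
186 pan 37 56.7 463.5 512.2
186 sill 51 31.3 452.1 529.0
192 sill 58 29.7 452.2 529.0
198 sill 91 29.4 452.2 528.9
204 sill 92 29.4 452.2 529.3
210 pan 60 64.3 434.7 551.6
210 sill 109 29.2 435.2 551.1
```

View pics/top1c.png

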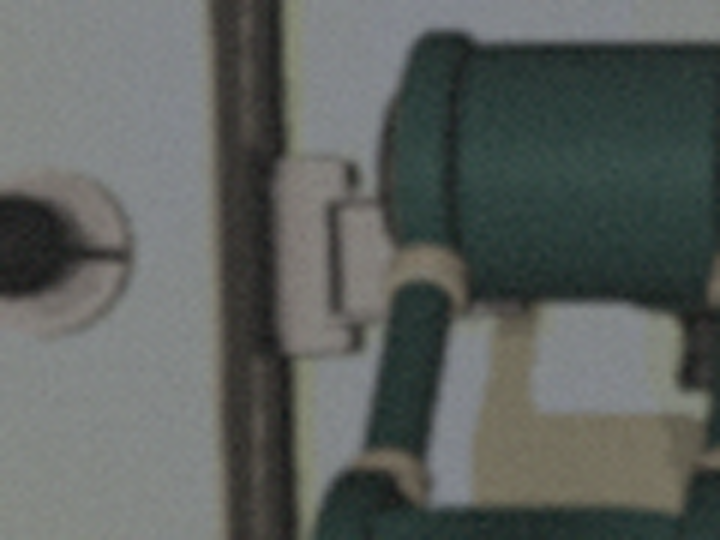

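The top crop shows the pan's nose at (335,260) over the sill, which spans crop rows 155 to 355. The pan sits about 2.3 mm off the mouth's centre, so I'll correct that and enter.

Request:
drive_tool --steps '[1,0.0,0.008,-0.01,0,0,0,1,0.03,0.015,-0.01,0,0,0,1,0.13,0.015,-0.01,0,0,0,1,0.24,0.015,-0.01,0,0,0,1,0.35,0.015,-0.01,0,0,0]'

```text
clock: 11.6
tool_pos: [496.4, 74.3, 67.2]
eef_rot: [-180.0, -0.0, 92.1]
force: [0.8, -0.6, -1.7]
grip_width: 0.148
finger_force: 62.0
```

Request:
drive_tool --steps '[1,0.07,0,0,0,0,0,1,0.13,0,0,0,0,0,1,0.2,0,0,0,0,0,1,0.25,0,0,0,0,0,1,0.28,0,0,0,0,0]'

```text
clock: 12.22
tool_pos: [495.1, 115.3, 67.3]
eef_rot: [180.0, 0.0, 92.1]
force: [-0.5, -0.5, -2.0]
grip_width: 0.15
finger_force: 62.0
```

Request:
drive_tool --steps '[1,0.01,0,0.01,0,0,0,1,0.03,0,0.02,0,0,0,1,0.045,0,0.025,0,0,0,1,0.06,0,0.025,0,0,0,1,0.07,0,0.025,0,0,0]'

```text
clock: 12.85
tool_pos: [494.8, 125.5, 63.5]
eef_rot: [-180.0, -0.0, 92.1]
force: [0.2, -0.1, -1.9]
grip_width: 0.147
finger_force: 62.0
```

Request:
drive_tool --steps '[1,0,0,0.01,0,0,0,1,0.005,0,0.017,0,0,0,1,0.01,0,0.017,0,0,0,1,0.015,0,0.017,0,0,0,1,0.02,0,0.017,0,0,0]'

```text
clock: 13.48
tool_pos: [494.9, 128.4, 61.2]
eef_rot: [180.0, 0.0, 92.1]
force: [-0.6, -2.3, -0.2]
grip_width: 0.149
finger_force: 62.3
```

Request:
drive_tool --steps '[1,0.005,0,0,0,0,0,1,0.01,0,0,0,0,0,1,0.013,0,0,0,0,0,1,0.017,0,0,0,0,0,1,0.02,0,0,0,0,0]'

```text
clock: 14.1
tool_pos: [494.6, 131.4, 61.0]
eef_rot: [180.0, -0.0, 92.1]
force: [-0.3, -1.7, 1.6]
grip_width: 0.144
finger_force: 62.4
```

Request:
drive_tool --steps '[1,0.005,0,0,0,0,0,1,0.01,0,0,0,0,0,1,0.013,0,0,0,0,0,1,0.017,0,0,0,0,0,1,0.02,0,0,0,0,0]'

```text
clock: 14.72
tool_pos: [494.4, 132.9, 61.0]
eef_rot: [-180.0, 0.2, 92.2]
force: [0.1, -10.3, 2.9]
grip_width: 0.149
finger_force: 62.7
```

Request:
drive_tool --steps '[1,0.004,0,0,0,0,0,1,0.007,0,0,0,0,0,1,0.01,0,0,0,0,0,1,0.01,0,0,0,0,0,1,0.01,0,0,0,0,0]'

```text
clock: 15.35
tool_pos: [494.4, 133.0, 61.0]
eef_rot: [-180.0, 0.3, 92.2]
force: [0.4, -14.8, 4.1]
grip_width: 0.152
finger_force: 62.9
```

Firm contact at the stop (15 N, no further travel). I'll release and rise.

Request:
drive_tool --steps '[0.5,0,0,0,0,0,0,0.5,0,0,0,0,0,0,0.5,0,0,0,0,0,0,0.5,0,0,-0.2,0,0,0,0.5,0,0,-0.5,0,0,0]'

```text
clock: 15.98
tool_pos: [492.6, 136.0, 134.9]
eef_rot: [-179.7, 0.0, 92.1]
force: [1.4, 1.9, 0.7]
grip_width: 0.503
finger_force: 0.0
```

Request:
drive_tool --steps '[0.3,-0.1,0,-0.4,0,0,0,0.3,-0.2,0,-0.8,0,0,0,0.3,-0.2,0,-0.8,0,0,0,0.3,-0.2,0,-0.8,0,0,0,0.3,-0.2,0,-0.8,0,0,0]'

```text
clock: 16.6
tool_pos: [494.1, 106.1, 253.8]
eef_rot: [-179.8, 0.0, 92.1]
force: [0.3, -0.2, -0.3]
grip_width: 0.7
finger_force: 0.0
```

Run:
```python
from h import *
s=read_state(); p,d=get_image("wrist"); cv2.imwrite("pics/w5.png",p[:,:,::-1]); P=cloud(cam("wrist",s),d); Q=P.reshape(-1,3)
for nm,lo,hi,x0,x1,y0,y1 in(("handle",46,70,470,515,80,205),("ball",165,200,450,530,240,320),("top",112,124,300,700,150,400)):
    k=Q[(Q[:,2]>lo)&(Q[:,2]<hi)&(Q[:,0]>x0)&(Q[:,0]<x1)&(Q[:,1]>y0)&(Q[:,1]<y1)]
    print(nm,len(k),k.min(0).round(1),k.max(0).round(1),np.median(k,0).round(1))
plan((488,276,225),90)
```

```text
handle 2255 [484.6 108.2  50.5] [501.4 205.   57.8] [492.9 161.3  55. ]Traceback (most recent call last):
  File "<stdin>", line 5, in <module>
    return umr_minimum(a, axis, None, out, keepdims, initial, where)
ValueError: zero-size array to reduction operation minimum which has no identity
```

View pics/w5.png

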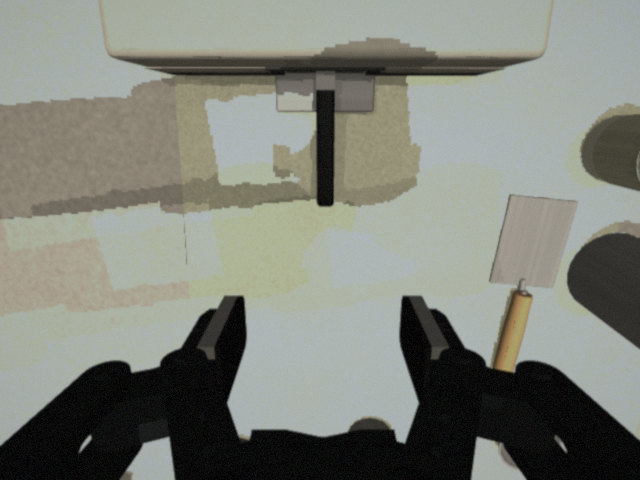

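The wrist picture shows the handle sticking out of the mouth over the sill, its end at (325,205). That puts its tip at y≈108, where 106.6 is expected when home. Now the knob: I'll move nearer and measure the ball.

Request:
drive_tool --steps '[0.2,0.3,0,0,0,0,0,0.2,0.6,0,0,0,0,0,0.2,0.73,0,0,0,0,0,0.2,0.73,0,0,0,0,0,0.2,0.73,0,0,0,0,0]'

```text
clock: 17.27
tool_pos: [491.2, 214.5, 255.3]
eef_rot: [-179.9, 0.1, 92.1]
force: [-0.9, -0.0, 0.0]
grip_width: 0.803
finger_force: 0.0
```

Run:
```python
from h import *
s=read_state(); p,d=get_image("wrist"); cv2.imwrite("pics/w6.png",p[:,:,::-1]); P=cloud(cam("wrist",s),d); Q=P.reshape(-1,3)
k=Q[(Q[:,2]>168)&(Q[:,2]<200)&(abs(Q[:,0]-488)<40)&(abs(Q[:,1]-276)<40)]
print(len(k),k.min(0),k.max(0))
A=np.c_[2*k,np.ones(len(k))]; b=(k**2).sum(1); x=np.linalg.lstsq(A,b,rcond=None)[0]; c=x[:3]; print("sphere",c,np.sqrt(x[3]+c@c))
plan((c[0],c[1],225),119)
```

```text
4921 [469.31475067 258.1413985  168.05928236] [507.91379982 296.77185842 188.36418888]
sphere [488.51126376 277.22875823 165.68094554] 19.556231567712334
17.325 [491.3 214.3 255.5] [-1.80e+02  1.00e-01  9.21e+01] t [ 0.42  -0.003  0.203] r [-0.    0.   -0.15]
```

Request:
drive_tool --steps '[0.2,0.2,0,0,0,0,-0.05,0.2,0.42,-0.003,0,0,0,-0.1,0.2,0.42,-0.003,0.1,0,0,-0.15,0.2,0.42,-0.003,0.2,0,0,-0.15,0.2,0.42,-0.003,0.2,0,0,-0.15]'

```text
clock: 17.95
tool_pos: [487.7, 276.7, 224.0]
eef_rot: [-179.8, 0.0, 118.9]
force: [0.5, 0.6, 0.6]
grip_width: 0.799
finger_force: 0.0
```

Request:
drive_tool --steps '[0.2,0,0,0.1,0,0,0,0.2,0,0,0.25,0,0,0,0.2,0,0,0.37,0,0,0,0.2,0,0,0.37,0,0,0,0.2,0,0,0.37,0,0,0]'

```text
clock: 18.58
tool_pos: [489.0, 278.4, 170.9]
eef_rot: [180.0, 0.0, 119.1]
force: [1.0, -0.5, 0.0]
grip_width: 0.8
finger_force: 0.0
```

```bash
python3 -c "
from h import *
plan((488.5,277,170),119)"
```

```text
18.575 [489.  278.4 170.9] [180.    0.  119.1] t [-0.006 -0.008  0.006] r [0.    0.    0.001]
```

Request:
drive_tool --steps '[1,0,-0.005,0,0,0,0,1,0,-0.005,0,0,0,0,1,0,-0.005,0,0,0,0,1,0,-0.005,0,0,0,0,1,0,-0.005,0,0,0,0]'

```text
clock: 19.2
tool_pos: [487.9, 277.9, 171.9]
eef_rot: [180.0, 0.0, 119.1]
force: [-2.2, -1.4, 4.7]
grip_width: 0.439
finger_force: 59.5
```

Request:
drive_tool --steps '[1,0,0,0,0,0,0.04,1,0,0,0,0,0,0.08,1,0,0,0,0,0,0.12,1,0,0,0,0,0,0.16,1,0,0,0,0,0,0.2]'

```text
clock: 19.82
tool_pos: [489.0, 278.1, 171.9]
eef_rot: [179.9, -0.0, 82.9]
force: [1.1, -0.8, 2.8]
grip_width: 0.438
finger_force: 59.7
```

```bash
python3 -c "
from h import *
s=read_state();print(s['torque'],s['force'],s['eef_rot'],s['joints'])"
```

```text
[-0.20995178 -0.00830738  0.16613053] [ 1.09532876 -0.82991841  2.82428722] [ 1.79850420e+02 -4.98534416e-02  8.29109147e+01] [ 2.71164525e+01  6.84768420e+00  1.10977321e+02 -4.85296627e-02
  6.20232709e+01  3.42283121e+01]
```

Request:
drive_tool --steps '[1,0,0,0,0,0,0.04,1,0,0,0,0,0,0.08,1,0,0,0,0,0,0.12,1,0,0,0,0,0,0.15,1,0,0,0,0,0,0.18]'

```text
clock: 20.45
tool_pos: [489.9, 277.7, 171.9]
eef_rot: [179.8, -0.2, 50.6]
force: [3.5, -1.6, 1.1]
grip_width: 0.44
finger_force: 59.8
```

```bash
python3 -c "
from h import *
s=read_state();print(s['torque'],s['force'],s['eef_rot'],s['joints'][5])"
```

```text
[-0.38334649 -0.51577386  0.08479193] [ 3.45934673 -1.59566374  1.11096752] [ 1.79797850e+02 -1.62877801e-01  5.05743012e+01] 66.57169446621158
```

Turned 68.5° so far. I'll go on to the stop in small turns.

Request:
drive_tool --steps '[1,0,0,0,0,0,0.015,1,0,0,0,0,0,0.03,1,0,0,0,0,0,0.045,1,0,0,0,0,0,0.06,1,0,0,0,0,0,0.07]'

```text
clock: 21.08
tool_pos: [490.2, 277.4, 171.9]
eef_rot: [179.8, -0.2, 38.1]
force: [3.7, -3.6, 0.6]
grip_width: 0.438
finger_force: 59.8
```

```bash
python3 -c "
from h import *
s=read_state();print(s['torque'],s['force'],s['eef_rot'],s['joints'][5])"
```

```text
[-0.52328653 -0.60547427  0.59579008] [ 3.66134521 -3.63429243  0.5516617 ] [179.79849446  -0.20909892  38.1001184 ] 79.05014912349372
```

Request:
drive_tool --steps '[1,0,0,0,0,0,0.01,1,0,0,0,0,0,0.02,1,0,0,0,0,0,0.03,1,0,0,0,0,0,0.04,1,0,0,0,0,0,0.045]'

```text
clock: 21.7
tool_pos: [490.1, 277.1, 172.0]
eef_rot: [179.8, -0.2, 30.0]
force: [4.2, -5.3, 1.8]
grip_width: 0.433
finger_force: 61.7
```

```bash
python3 -c "
from h import *
s=read_state();print(s['torque'],s['force'],s['eef_rot'],s['joints'][5])"
```

```text
[-0.9259126  -0.73931078  0.11126914] [ 4.20066797 -5.29437025  1.75436942] [179.79466047  -0.2057328   30.00764411] 87.15095337251695
```

Request:
drive_tool --steps '[1,0,0,0,0,0,0.01,1,0,0,0,0,0,0.02,1,0,0,0,0,0,0.03,1,0,0,0,0,0,0.04,1,0,0,0,0,0,0.05]'

```text
clock: 22.32
tool_pos: [490.1, 276.8, 172.0]
eef_rot: [179.8, -0.2, 21.0]
force: [4.2, -5.2, 2.5]
grip_width: 0.44
finger_force: 61.9
```

```bash
python3 -c "
from h import *
s=read_state();print(s['torque'],s['force'],s['eef_rot'],s['joints'][5])"
```

```text
[-1.02300894 -0.5849812   0.58792669] [ 4.20496725 -5.16662397  2.48562983] [179.80569002  -0.21183008  21.00357913] 96.15792251049226
```

Request:
drive_tool --steps '[0.2,0,0,0,0,0,0,0.2,0,0,0,0,0,0,0.2,0,0,0,0,0,0,0.2,0,0,0,0,0,0,0.2,0,0,-0.3,0,0,0]'

```text
clock: 22.95
tool_pos: [485.0, 276.5, 211.4]
eef_rot: [179.9, 0.6, 21.0]
force: [0.3, 0.9, -0.1]
grip_width: 0.799
finger_force: 0.0
```

Request:
drive_tool --steps '[0.2,0,0,-0.4,0,0,0,0.2,-0.3,0,-0.5,0,0,0,0.2,-0.7,0,-0.5,0,0,0,0.2,-0.8,0,-0.5,0,0,0,0.2,-0.8,0,-0.5,0,0,0]'

```text
clock: 23.58
tool_pos: [375.7, 234.9, 290.8]
eef_rot: [-180.0, -0.1, 21.0]
force: [0.7, 0.6, -0.9]
grip_width: 0.798
finger_force: 0.0
```

Run:
```python
from h import *
s=read_state(); print(s['tool_pos'],s['eef_rot'])
p,d=get_image("wrist"); t,td=get_image("top")
a=t[200:300,130:240,::-1]; a=cv2.resize(a,(396,360),interpolation=cv2.INTER_CUBIC)
b=cv2.resize(p[:,:,::-1],(400,300)); c=np.zeros((360,796,3),np.uint8); c[:,:396]=a; c[:300,396:]=b; cv2.imwrite("pics/fin.png",c)
# collar line by plane z=128 in both views: dark pixels between radii 21 and 30 about the ball axis
C=np.array([488.5,277.2])
for n,im,cm in(("wrist",p,cam("wrist",s)),("top",t,cam("top"))):
    v,u=np.mgrid[:480,:640]; W=onplane(cm,np.c_[u.ravel(),v.ravel()],128)[:,:2]-C
    r=np.hypot(*W.T); g=im.mean(2).ravel(); k=(r>24)&(r<30)
    if k.sum()<20: print(n,"none");continue
    th=np.degrees(np.arctan2(W[k,1],W[k,0])); gk=g[k]
    print(n,[(a,int(gk[(th>=a)&(th<a+15)].min()),int(np.median(gk[(th>=a)&(th<a+15)]))) for a in range(-180,180,15) if ((th>=a)&(th<a+15)).any()])
```

```text
[375.67545712 234.89259207 290.76765759] [-1.79989037e+02 -9.11375855e-02  2.10405797e+01]
wrist [(-180, 31, 54), (-165, 102, 115), (-150, 102, 148), (-135, 147, 171), (-120, 150, 168), (-105, 163, 167), (-90, 161, 167), (-75, 159, 164), (-60, 18, 164), (-45, 3, 161), (-30, 6, 19), (-15, 0, 16), (45, 3, 16), (60, 5, 125), (75, 10, 175), (90, 111, 176), (105, 171, 177), (120, 171, 176), (135, 171, 179), (150, 174, 178), (165, 140, 177)]
top [(-180, 49, 61), (-165, 68, 78), (-150, 69, 83), (-135, 99, 104), (-120, 95, 108), (-105, 95, 109), (-90, 95, 107), (-75, 99, 109), (-60, 104, 109), (-45, 109, 113), (-30, 106, 108), (-15, 107, 113), (0, 103, 113), (15, 63, 99), (30, 34, 68), (45, 25, 31), (60, 27, 31), (75, 22, 33), (90, 25, 28), (105, 25, 43), (120, 29, 77), (135, 107, 118), (150, 112, 116), (165, 66, 103)]
```

View pics/fin.png

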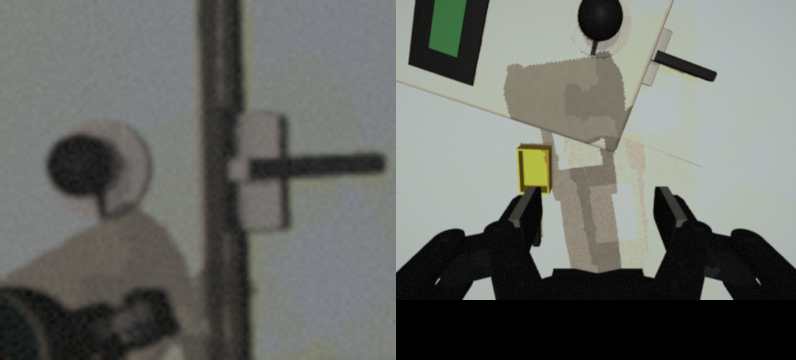

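The final picture shows the collar line turned about a quarter clockwise, at (102,205) left and (594,45) right. The handle sticks straight out of the mouth at (315,165). One last numeric check, then I'll hand in.

Run:
```python
from h import *
s=read_state(); p,d=get_image("wrist"); cm=cam("wrist",s)
v,u=np.mgrid[:480,:640]; W=onplane(cm,np.c_[u.ravel(),v.ravel()],128)[:,:2]-[488.5,277.2]
r=np.hypot(*W.T); k=(r>24)&(r<30)&(p.mean(2).ravel()<60)&(W[:,0]<-15)
m=W[k].mean(0); a=np.degrees(np.arctan2(*m[::-1])); print("line",k.sum(),a,"turn rad",np.radians((-87.9-a)%360))
P=cloud(cm,d).reshape(-1,3); q=P[(P[:,2]>48)&(P[:,2]<62)&(abs(P[:,0]-493)<15)&(P[:,1]>90)&(P[:,1]<200)]; print("handle tip y",np.percentile(q[:,1],1),"x",np.median(q[:,0]))
```

```text
line 53 -173.39120323011213 turn rad 1.492102977857068
handle tip y 110.48876398171599 x 492.628311610193
```

```bash
python3 -c "
from workcell import job_done
print(job_done())"
```

```text
the job is handed in; nothing more can be done
None
```

The job is handed in at about 24 s on the robot's clock: the rectangular pan is against the tester's stop, and the knob was then turned clockwise to its clamped stop (read at 1.49 of 1.5 rad). I moved nothing else.

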